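# Sort the glazing things into their trays

### The job

Sort the mixed things lying along the front of the bench into the trays where each kind belongs: both stain jars in the blue tray, both glaze test tiles in the white tray, and the loose kiln post in the brown wooden tray beside the two posts already there. Jars and post are to stand upright and the tiles to lie flat, same side up as now, all right down on the tray's floor, nothing on top of anything else or on a rim. Leave the bisque cup standing where it is.

Things in the scene. Friction and masses are not known exactly. Their poses are not given: they have to be found in the camera images.
- jar_white: White stain jar with a black lid, loose: upright cylinder 60 mm in diameter and 80 mm high (the lid, from 66 mm up, is 56 mm in diameter). Origin at the centre of its underside, z up. 0.13 kg more or less.
- jar_orange: Orange jar with a grey-white lid, loose: upright cylinder 62 mm in diameter and 68 mm high (the lid, from 56 mm up, is 58 mm in diameter). Origin at the centre of its underside, z up. 0.15 kg more or less.
- tile_blue: Blue glaze test tile lying flat, loose: 59 mm along its x, 39 mm along its y, 9 mm thick. Origin at the centre of its underside, z up.
- tile_rust: Rust-orange glaze test tile lying flat, loose: 61 mm along its x, 43 mm along its y, 9 mm thick. Origin at the centre of its underside, z up.
- kiln_post: Kiln post of buff fireclay, loose, standing upright: square block 36 x 36 mm along its x and y, 50 mm high, with an 18 mm bore down the middle, 0.1 kg. Origin at the centre of its underside, z up.
- tray_blue: Blue plastic tray, for the jars, empty at the start. Fixed. Origin under its centre, x across the short side, y along the long side. Outside 130 x 210 mm plus an 11 mm lip tab on each short end, inside 120 x 200 mm, walls 28 mm high, floor 4 mm above the bench.
- tray_white: White plastic tray, for the test tiles, empty at the start. Fixed. Origin under its centre, x across the short side, y along the long side. Outside 130 x 210 mm plus an 11 mm lip tab on each short end, inside 120 x 200 mm, walls 28 mm high, floor 4 mm above the bench.
- tray_wood: Brown wooden tray, for kiln posts. Two short posts, 36 mm square and 25 mm high, are fixed in it at x = +25 and -22 mm, both about y = +65 mm; the half with y below 0 is free. Fixed. Origin under its centre, x across the short side, y along the long side. Outside 130 x 210 mm plus an 11 mm lip tab on each short end, inside 120 x 200 mm, walls 28 mm high, floor 4 mm above the bench.
- cup: Unglazed pinkish bisque cup, loose, 72 mm in diameter and 77 mm high, standing among the things to be sorted; not to be moved. Origin at the centre of its underside, z up.
Not all that is in view belongs to the job. Leave any red look-alike of the tile_rust alone. There is more than one size of the tray_blue; the job needs the larger.

How it is judged:
At the end, for the whole second after the job is handed in: Jars in the blue tray, tiles in the white, kiln post in the wooden one: origins inside the 120 x 200 mm and under 9 mm above the tray's underside, z axes within 0.15 rad of vertical, at rest (under 0.02 m/s). Cup within 20 mm of its start, tilted under 0.15 rad (x of jar_white in the frame of tray_blue between -0.06 and 0.06 m and y of jar_white in the frame of tray_blue between -0.1 and 0.1 m and z of jar_white in the frame of tray_blue between 0 and 0.009 m and angle between each of jar_white, jar_orange, tile_blue, tile_rust, kiln_post, cup's own z axis and vertical below 0.15 rad and linear speed of each of jar_white, jar_orange, tile_blue, tile_rust, kiln_post below 0.02 m/s and x of jar_orange in the frame of tray_blue between -0.06 and 0.06 m and y of jar_orange in the frame of tray_blue between -0.1 and 0.1 m and z of jar_orange in the frame of tray_blue between 0 and 0.009 m and x of tile_blue in the frame of tray_white between -0.06 and 0.06 m and y of tile_blue in the frame of tray_white between -0.1 and 0.1 m and z of tile_blue in the frame of tray_white between 0 and 0.009 m and x of tile_rust in the frame of tray_white between -0.06 and 0.06 m and y of tile_rust in the frame of tray_white between -0.1 and 0.1 m and z of tile_rust in the frame of tray_white between 0 and 0.009 m and x of kiln_post in the frame of tray_wood between -0.06 and 0.06 m and y of kiln_post in the frame of tray_wood between -0.1 and 0.1 m and z of kiln_post in the frame of tray_wood between 0 and 0.009 m and distance of cup from where it was at the start of the episode below 0.02 m); the robot touches nothing.
It fails at once if the bisque cup is shoved or tipped (distance of cup from where it was at the start of the episode above 0.03 m or angle between cup's own z axis and vertical above 0.3 rad).
It also fails if it takes over 136 s, if anything falls off the work surface, if the arm or the gripper's body presses on something with over 40 N, if the wrist force passes 120 N, or if a joint passes its speed limit or range.

### The arm

A 7-joint arm with a two-finger parallel gripper is mounted at the origin on a cart in front of the work surface, level with it; the furniture and walls round the work are solid. World frame = base frame: x ahead of the robot, y to its left, z up, the work surface at z = 0. Lengths are in m, angles in rad, forces in N, time in s.
With the tool pointing down it reaches from about 0.425 to 0.925 m from the base axis. Payload 6.8 kg.
Tool frame: the origin (TCP) lies on the centre line of the jaws, within the pads' length; the fingertips stand tip_extent ahead of it and the grasp point (between the pads) is the TCP (tip_extent is the distance from the TCP to the fingertips, in m); z points along the fingers, y is the line along which they close (so a half turn about z gives the same grasp; the last joint's range is limited). The gripper opens to 88 mm and grips with 3 to 60 N. Pads are 20 mm wide; open, the fingers measure 115 mm over their backs; the gripper's body (75 mm by 178 mm) begins 61 mm behind the grasp point.
Start: joints at [-1.286, 0.477, 0.022, 1.555, -0.011, 1.109, -0.083], TCP at [0.258, 0.624, 0.242] pointing down, gripper open.
Joint ranges: [-2.96, 2.96], [-0.34, 2.1], [-1.41, 1.46], [0.24, 2.44], [-1.37, 4.51], [0.17, 1.92], [-2.96, 2.96]. Speed limits (rad/s): [2.39, 2.39, 3.14, 3.14, 3.14, 3.14, 3.14].

### API

Orientations are given as [roll, pitch, yaw] about the fixed x, y, z axes, in that order (R = Rz(yaw) Ry(pitch) Rx(roll)).
In Python, from cell import * gives the robot as it stands. Calls block until the motion is done:
- movep(position, orientation): joint-space move of the TCP to a pose.
- movel(position, speed=0.15, rot=None, contact_N=None): straight line of the TCP; rot=None keeps the orientation; speed is the mean speed in m/s. With contact_N (N) it stops when the force on the tool has changed by that much, and returns True; else False.
- move_joints(angles): joint-space move.
- open_gripper() and clamp(f_grip=None): open the fingers fully, or close them until they stop; f_grip is the grip in N (None keeps the last).
- wait(seconds).
- inverse_kinematics(position, orientation): joint angles nearest the present ones, or None.
- sense(): the state.
- get_image(name): name is "scene" or "top"; returns a dict with "image" (384x512x3 uint8, red, green, blue), "depth" (384x512 float32, m along the optical axis (not along the pixel's ray), 0 where there is no reading), "fovy" (degrees; the focal length in pixels is half the picture's height over the tangent of half this angle, whatever the lens; pixels are square), "cx", "cy" (the principal point, pixels), "dist" ([k1, k2, p1, p2, k3] as OpenCV has them; the pictures are not rectified), "position" and "attitude" of the camera in the world. Camera axes: x right, y down, z forward; pixel columns grow to the right and rows downward; lengths in m; the calibration is good to about 2 mm. A picture is of the moment at which its call begins.
A pose or a line that the arm cannot do raises PlanningError and nothing moves.
- close_job(): hands the job in; it is judged then, once.
Trained networks look in a picture, given as the dict that the camera call returned (one of the last four; its "shot" number tells which), for a name from the list of things; names that differ only in an ending like _2 or _b are one class to them, and where a whole thing is asked for, a point or a joint stands for the part that bears it (a point fixed in the world has none). Each returns a list of dicts, best first, with "conf" (0 to 1); they miss things now and then, are a little off and sometimes report something else, mostly with a low value. They report only what shows in the picture. A call takes as long as a camera call. They do not tell look-alikes from the thing itself.
- search_frame(picture, target): "extent" ([left, top, right, bottom] in pixels, round what is visible of it).
- mark_of(picture, target): "position" ([row, column] in pixels: a listed point, or the origin of a listed thing).
The state is a dict: "time_s": time; "joints": joint angles; "dq": joint speeds; "tau": joint torques, N m; "position": TCP position; "ee_rot": TCP orientation; "contact_force": force on the tool from outside, world axes, zero at the start; "torque": the same for the moment, N m; "finger_gap": opening from 0.0 (shut) to 1.0 (fully open); "finger_force": force on a finger pad.
Only numpy, scipy, OpenCV 4.12 (cv2) and the standard library are available. Lean on these libraries where they do the work, as an engineer would, in place of code of your own. Each camera call takes 0.05 s, during which the arm holds its last target. There are 200 camera calls.

## Working session

There is one attempt and no reset: what is moved stays moved. The work goes in short steps, each a Python script; the robot and the scene stay as the last script left them, time stands still between calls to the robot, and variables do not carry over. Pictures are saved under pics/ and viewed, at most 14 in all, crops included, and the job is handed in when it is done.

```bash
mkdir -p pics; ls; python3 - <<'E'
from cell import *
import cv2
s=sense(); print(s['time_s'],s['position'],s['ee_rot'],{k:v for k,v in s.items() if 'tip' in k or 'gap' in k})
for n in("top","scene"):
    p=get_image(n); cv2.imwrite(f"pics/{n}0.png",p["image"][:,:,::-1]); print(n,p["fovy"],p["cx"],p["cy"],p["dist"],p["position"],p["attitude"])
    for t in "jar_white jar_orange tile_blue tile_rust kiln_post tray_blue tray_white tray_wood cup".split():
        print(t,[(round(d['conf'],2),[int(v) for v in d['position']]) for d in mark_of(p,t)])
print(sense()['time_s'])
try: print(tip_extent)
except Exception as e: print(e)
E
```

```text
pics
0.0 [0.25819499 0.62309391 0.2407295 ] [-3.13988670e+00  1.56855344e-04  2.74881835e+00] {'finger_gap': 1.0030366624613771}
top 46.30983735748717 260.7360479413693 192.15266741366585 [0.04513633 0.         0.         0.         0.        ] [ 0.24832081 -0.05257827  1.36696281] [-2.96815969 -0.01805987 -1.57533067]
jar_white [(0.77, [232, 340])]
jar_orange [(0.55, [219, 290])]
tile_blue [(0.73, [236, 131])]
tile_rust [(0.72, [205, 113]), (0.71, [214, 174]), (0.65, [237, 131])]
kiln_post [(0.62, [205, 256]), (0.5, [142, 231])]
tray_blue [(0.92, [159, 321]), (0.58, [145, 399])]
tray_white [(0.8, [143, 232])]
tray_wood [(0.95, [164, 142]), (0.34, [216, 291])]
cup [(0.93, [199, 216])]
scene 47.373758672177985 253.6108002274802 181.94158765773815 [-0.11265694  0.          0.          0.          0.        ] [-0.29813373 -0.83472286  1.09657675] [-2.34466065  0.00932897 -0.81584006]
jar_white [(0.62, [247, 282])]
jar_orange []
tile_blue []
tile_rust [(0.54, [166, 192]), (0.53, [139, 165])]
kiln_post [(0.49, [191, 240]), (0.35, [155, 152])]
tray_blue [(0.96, [199, 311]), (0.92, [223, 380])]
tray_white [(0.98, [156, 259])]
tray_wood [(0.79, [132, 202])]
cup [(0.91, [175, 221])]
1.0
0.019
```

```bash
python3 - <<'E'
import cv2
a=cv2.imread("pics/top0.png"); cv2.imwrite("pics/top0c.png",cv2.resize(a[90:290,70:450],None,fx=2.1,fy=2.1,interpolation=cv2.INTER_CUBIC))
E
```

```text
(no output)
```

View pics/top0c.png

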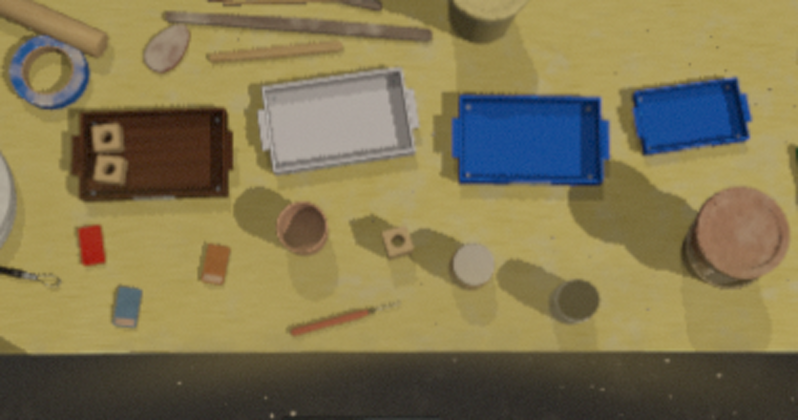

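View pics/scene0.png

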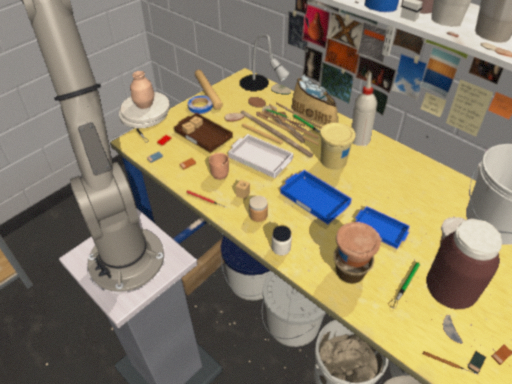

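```bash
cat > h.py <<'E'
import numpy as np, cv2
from scipy.spatial.transform import Rotation as Rn
def cam(p):
    f=192/np.tan(np.radians(p["fovy"])/2)
    K=np.array([[f,0,p["cx"]],[0,f,p["cy"]],[0,0,1]])
    return K,np.array(p["dist"],float),Rn.from_euler('xyz',p["attitude"]).as_matrix(),np.array(p["position"])
def rays(p,px):   # px Nx2 (col,row) -> camera rays with z=1
    K,D,_,_=cam(p); u=cv2.undistortPoints(np.asarray(px,float).reshape(-1,1,2),K,D)[:,0]
    return np.c_[u,np.ones(len(u))]
def cloud(p):
    h,w=p["depth"].shape; c,r=np.meshgrid(np.arange(w),np.arange(h))
    _,_,R,t=cam(p)
    return ((rays(p,np.c_[c.ravel(),r.ravel()])*p["depth"].reshape(-1,1))@R.T+t).reshape(h,w,3)
def onplane(p,px,z):
    _,_,R,t=cam(p); d=rays(p,px)@R.T
    return t+d*((z-t[2])/d[:,2])[:,None]
E
python3 - <<'E'
from cell import *
from h import *
import pickle
p=get_image("top"); pickle.dump(p,open("top.pkl","wb")); W=cloud(p); im=p["image"]
print("bench z",np.median(W[225:245,180:220,2]),np.std(W[225:245,180:220,2]))
hsv=cv2.cvtColor(im,cv2.COLOR_RGB2HSV)
print([hsv[r,c] for r,c in((236,131),(214,174),(205,113),(245,200))])
vis=cv2.resize(im,None,fx=4,fy=4,interpolation=cv2.INTER_CUBIC)[:,:,::-1].copy()
def rep(n,m,z):
    n_,l,s,c=cv2.connectedComponentsWithStats(m.astype(np.uint8)); 
    if n_<2: print(n,'none');return
    k=1+np.argmax(s[1:,4]); rr,cc=np.where(l==k)
    q=W[rr,cc]; h=np.median(q[:,2])
    P=onplane(p,np.c_[cc,rr],z)[:,:2]
    a=cv2.minAreaRect((P*1000).astype(np.float32))
    print(n,s[k,4],"zmed",h.round(4),"zmax",np.percentile(q[:,2],90).round(4),"mean",P.mean(0).round(4),"rect",np.round(a[0],1),np.round(a[1],1),round(a[2],1))
    cn,_=cv2.findContours((l==k).astype(np.uint8),cv2.RETR_EXTERNAL,cv2.CHAIN_APPROX_NONE); cv2.drawContours(vis,[x*4+2 for x in cn],-1,(255,0,255),1)
def win(r,c,d=22): 
    m=np.zeros(im.shape[:2],bool); m[r-d:r+d,c-d:c+d]=1; return m
Z=W[:,:,2]; ok=p["depth"]>0
lab=cv2.cvtColor(im,cv2.COLOR_RGB2LAB).astype(int)
rep("jar_white",win(232,343)&(Z>.068)&ok,.08)
rep("jar_orange",win(216,294)&(Z>.058)&ok,.068)
rep("post",win(205,258,14)&(Z>.040)&ok,.05)
rep("cup",win(199,214)&(Z>.065)&ok,.077)
for n,r,c in(("tile_blue",236,131),("tile_rust",215,173)):
    rep(n+" z",win(r,c,15)&(Z>.0055)&ok,.009)
    b=np.median(lab[r-18:r+18,c-18:c+18].reshape(-1,3),0)
    rep(n+" col",win(r,c,15)&(np.hypot(lab[:,:,1]-b[1],lab[:,:,2]-b[2])>14),.009)
for n,r,c in(("white",146,231),("blue",157,322),("wood",163,142),):
    m=np.zeros(im.shape[:2],bool); m[r-35:r+35,c-48:c+48]=1
    rep(n,m&(Z>.018)&ok,.028)
cv2.imwrite("pics/seg.png",vis[490:990,380:1420][:,::1][:, :800]); 
cv2.imwrite("pics/seg2.png",cv2.resize(vis[480:1000,380:1480],None,fx=.72,fy=.72,interpolation=cv2.INTER_AREA))
E
```

```text
bench z -0.0008220810491751385 0.06835799694251339
[array([ 97,  58, 109], dtype=uint8), array([ 14, 166, 143], dtype=uint8), array([  5, 232, 157], dtype=uint8), array([ 24, 119, 169], dtype=uint8)]
jar_white 298 zmed 0.0789 zmax 0.0822 mean [ 0.3556 -0.3179] rect [ 355.9 -318.2] [54.8 54.2] 55.7
jar_orange 311 zmed 0.067 zmax 0.0707 mean [ 0.406 -0.176] rect [ 406.7 -175.3] [55.7 55.7] 89.9
post 122 zmed 0.049 zmax 0.0522 mean [ 0.4412 -0.0712] rect [441.2 -71.1] [37.3 36.1] 16.2
cup 120 zmed 0.0743 zmax 0.0786 mean [0.4582 0.0636] rect [457.4  61.8] [69.6 70.6] 89.9
tile_blue z 173 zmed 0.009 zmax 0.0124 mean [0.3536 0.3133] rect [353.7 312.5] [31.8 55.2] 83.9
tile_blue col 231 zmed 0.0079 zmax 0.0116 mean [0.3543 0.3134] rect [354.4 313.2] [35.8 57.3] 83.4
tile_rust z 164 zmed 0.0087 zmax 0.0115 mean [0.4147 0.19  ] rect [416.9 188.8] [34.7 61.2] 77.9
tile_rust col 176 zmed 0.0081 zmax 0.0114 mean [0.4153 0.1903] rect [415.5 190.4] [30.9 52.3] 80.4
white 577 zmed 0.0265 zmax 0.0302 mean [0.6238 0.016 ] rect [623.4  14.4] [132.9 231.1] 8.6
blue 582 zmed 0.0264 zmax 0.0297 mean [ 0.5948 -0.2704] rect [ 594.4 -267.2] [229.1 129.8] 89.9
wood 613 zmed 0.0263 zmax 0.0299 mean [0.5749 0.2856] rect [574.7 282.3] [134.7 229. ] 1.7
```

View pics/seg2.png

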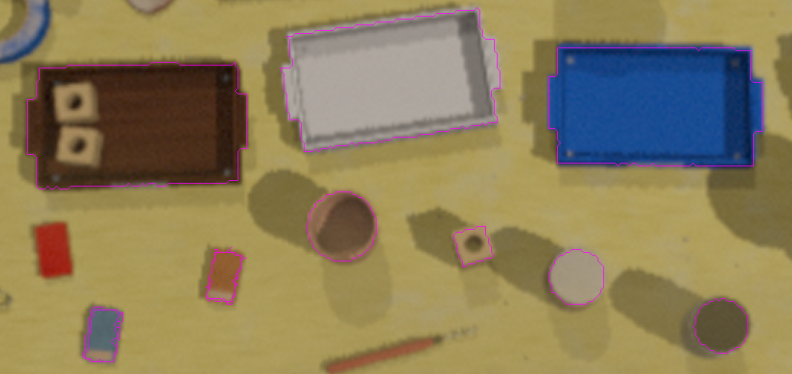

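The red look-alike (pixel 113,206) is the decoy. The rust-orange tile is the one at (173,215), with a brown-orange hue. The larger blue tray is at (322,157), measuring 229 x 130 mm as specified; the one at (399,145) is too small. The sizes agree with the spec, so I start with the white jar.

```bash
cat > r.py <<'E'
from cell import *
from h import *
UP=.22
def yaw_for(theta,*pts):
    best=None; ref=np.array(sense()["joints"])
    for y in (theta+90,theta-90):
        y=np.radians((y+180)%360-180); c=0
        for q in pts:
            j=inverse_kinematics(list(q),[np.pi,0,y])
            if j is None: c=None;break
            c=max(c,np.abs(np.array(j)-ref).max())
        if c is not None and (best is None or c<best[0]): best=(c,y)
    if best is None: raise SystemExit(f"no ik {theta} {pts}")
    return best[1]
def pick(xy,theta,z,f=20):
    x,y=xy; a=yaw_for(theta,(x,y,UP),(x,y,z))
    movep([x,y,UP],[np.pi,0,a]); movel([x,y,z+.04],speed=.25)
    hit=movel([x,y,z],speed=.06,contact_N=8); clamp(f)
    s=sense(); print("pick",hit,np.round(s["position"],4),"yaw",round(a,3),"gap mm",round(s["finger_gap"]*88,1),"f",s["finger_force"])
    movel([x,y,UP],speed=.2); print("lifted gap",round(sense()["finger_gap"]*88,1),"t",sense()["time_s"])
def place(xy,theta,z):
    x,y=xy; a=yaw_for(theta,(x,y,UP),(x,y,z))
    movep([x,y,UP],[np.pi,0,a]); movel([x,y,z+.03],speed=.2)
    hit=movel([x,y,z],speed=.04,contact_N=6); print("place",hit,np.round(sense()["position"],4),"gap",round(sense()["finger_gap"]*88,1))
    open_gripper(); wait(.2); movel([x,y,UP],speed=.2); print("t",sense()["time_s"])
def intray(c,yawdeg,lx,ly):
    k,s=np.cos(np.radians(yawdeg)),np.sin(np.radians(yawdeg)); return (c[0]+k*lx-s*ly,c[1]+s*lx+k*ly)
WHITE=((.6234,.0144),8.6); BLUE=((.5944,-.2672),0); WOOD=((.5747,.2823),1.0)
E
python3 - <<'E'
from r import *
pick((.3557,-.318),90,.050)
place(intray(*BLUE,0,-48),90,.055)
p=get_image("top"); cv2.imwrite("pics/a1.png",cv2.resize(p["image"][90:290,70:450,::-1],None,fx=2,fy=2))
E
```

```text
pick False [ 0.3559 -0.3183  0.0502] yaw 0.0 gap mm 59.8 f 20.000169575214386
lifted gap 59.7 t 7.3917no ik 90 ((np.float64(0.5944), np.float64(-48.2672), 0.22), (np.float64(0.5944), np.float64(-48.2672), 0.055))
```

Units slip: the offset should be in metres. The jar is still held.

```bash
python3 - <<'E'
from r import *
place(intray(*BLUE,0,-.048),90,.055)
pick((.406,-.1755),90,.045)
place(intray(*BLUE,0,.048),90,.050)
pick((.4412,-.0711),106.2,.038)
place(intray(*WOOD,0,-.035),90,.043)
p=get_image("top"); cv2.imwrite("pics/a1.png",cv2.resize(p["image"][90:290,70:450,::-1],None,fx=2,fy=2))
E
```

```text
place True [ 0.5939 -0.3148  0.0543] gap 60.0
t 11.7333
pick False [ 0.4062 -0.1757  0.0452] yaw 0.0 gap mm 62.0 f 20.000196397304535
lifted gap 61.7 t 15.725
place True [ 0.5938 -0.219   0.0492] gap 61.9
t 19.9583
pick False [ 0.4412 -0.0712  0.038 ] yaw 0.283 gap mm 35.9 f 19.999687001109123
lifted gap 36.0 t 24.2583
place False [0.5755 0.2473 0.0431] gap 36.2
t 29.5
```

View pics/a1.png

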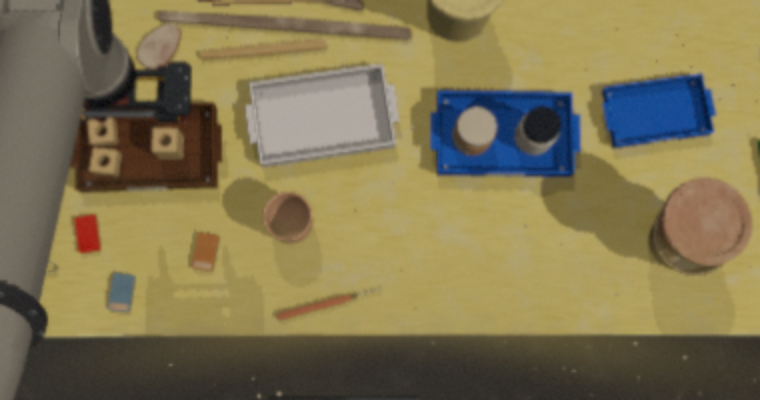

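Both jars stand in the blue tray (crop 475,130 and 540,130) and the post in the wooden tray (165,142). The cup has not moved. Next, the tiles.

```bash
python3 - <<'E'
from r import *
pick((.4155,.1900),79.5,.0215)
place(intray(*WHITE,.025,-.03),98.6,.0262)
pick((.3540,.3130),83.6,.0215)
place(intray(*WHITE,-.025,.03),98.6,.0262)
movep([.45,.45,.3],[np.pi,0,0])
p=get_image("top"); W=cloud(p); im=p["image"]
cv2.imwrite("pics/a2.png",cv2.resize(im[100:250,80:380,::-1],None,fx=2.6,fy=2.6))
q=get_image("scene"); cv2.imwrite("pics/s2.png",cv2.resize(q["image"][100:270,130:360,::-1],None,fx=3.4,fy=3.4))
Z=W[:,:,2]
def top(n,m): 
    P=W[m&(p["depth"]>0)]; print(n,len(P),np.round(np.median(P,0),4))
def box(x,y,d,lo,hi): return (abs(W[:,:,0]-x)<d)&(abs(W[:,:,1]-y)<d)&(Z>lo)&(Z<hi)
top("cup rim",box(.4582,.0636,.06,.065,.09)); top("jw",box(.594,-.315,.045,.075,.1)); top("jo",box(.594,-.219,.045,.063,.09)); top("post",box(.5755,.247,.03,.045,.07))
for n,l in(("rust",(.025,-.03)),("blue",(-.025,.03))):
    x,y=intray(*WHITE,*l); top(n,box(x,y,.013,-.01,.05))
E
```

```text
pick False [0.4155 0.19   0.0215] yaw -0.183 gap mm 31.7 f 19.972852170467377
lifted gap 31.6 t 33.9083
place True [ 0.652  -0.0115  0.0256] gap 31.8
t 39.125
pick False [0.354  0.313  0.0215] yaw -0.112 gap mm 31.6 f 20.00005155801773
lifted gap 31.8 t 44.3833
place True [0.5936 0.0403 0.0255] gap 31.9
t 49.7917
cup rim 118 [0.4603 0.0642 0.0746]
jw 268 [ 0.5926 -0.3126  0.0832]
jo 299 [ 0.5924 -0.2178  0.0711]
post 126 [0.5737 0.2472 0.0526]
rust 65 [ 0.6531 -0.0111  0.0126]
blue 66 [0.5939 0.0412 0.0121]
```

View pics/a2.png

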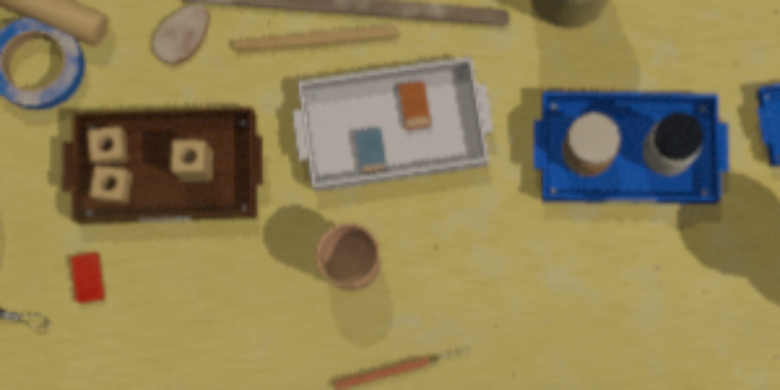

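View pics/s2.png

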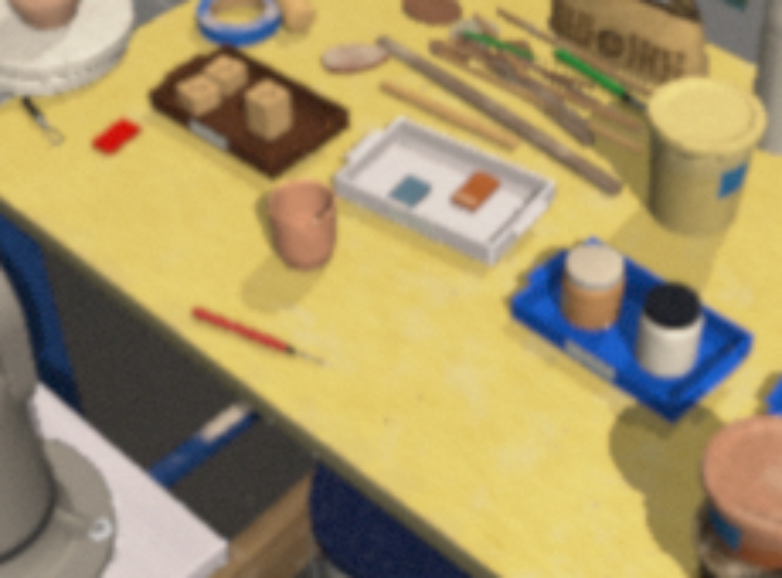

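The tiles lie flat in the white tray with tops at about 12 to 13 mm (floor plus 9 mm). The jars and post stand upright at the right heights, and the cup is where it was.

```bash
python3 -c "
from cell import *
wait(.5); print(close_job())"
```

```text
the job is handed in; nothing more can be done
None
```

I handed the job in: both jars stand in the large blue tray, both tiles lie flat in the white tray, and the kiln post stands in the wooden tray. The cup was not moved; final camera heights and positions agreed with this, but no verdict came back.

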